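# Switch on the workshop supply with the red isolator key

### The job

Switch the workshop's supply on: take the red isolator key out of the wooden rack, push its blade fully home into the slotted cylinder on the sloping panel, and only then turn it clockwise until it stops. Leave the key in the cylinder, and leave the blue key and the other things on the bench where they are.

Things in the scene. Friction and masses are not known exactly. Their poses are not given: they have to be found in the camera images.
- red_key_centre (a point): Centre of the red key, 78 mm long, about 70 g, standing blade down in a rack pocket. +z runs from blade tip to bow, +y along the wide side, x through the thickness; a half turn about z looks the same. The red bow, gripped across its 14 mm thickness (x), is 68 mm wide (y) and reaches from 1 mm below to 39 mm above this point. Under it a black collar, 30 mm across, reaches to 9 mm below this point.
- red_key_tip (a point): End of the red key's blade, 39 mm below its centre; same axes. The steel blade below the collar is 30 mm long, 18 mm wide (y) and 9 mm thick (x); its last 7 mm taper to 12 x 4 mm at this tip.
- blue_key_centre (a point): Centre of the blue key, same shape and size as the red one, standing in the other pocket of the rack; to be left there. Either key may stand in either pocket.
- rack: Wooden key rack, a fixed block 70 mm (x) by 200 mm (y) by 42 mm high; origin at the centre of its underside, z up. Two pockets at y = +55 and -55 mm, 33 mm deep, each hold one key upright, wide side along the rack's y, collar resting on the block's top, 1.5 mm play on every side.
- console: Fixed grey console, a wedge 200 by 200 mm in plan, 30 mm high at its low edge (-x, nearest the robot), 105 mm at the back; origin at the centre of its underside, z up. Its panel slopes at 25 degrees. The black slotted cylinder, 60 mm across and 40 mm tall, stands square on the panel, its axis leaning 25 degrees from vertical towards the console's -x side.
- slot (a point): Centre of the slot's mouth in the cylinder's flat outer face. +z points out along the cylinder's axis, y along the slot's long side, x across it; these turn with the cylinder. Slot 20.5 mm (y) by 11.5 mm (x), 34 mm deep: 1.25 mm play round the blade, about 0.15 rad of twist. The key is fully home when its collar sits on this face: key centre 9 mm out along +z. Either half turn fits.
- cylinder (a joint): Turn of the slotted cylinder in rad: 0 to 0.2 is off, slot about level, white mark towards the red dot. It grows clockwise seen from in front of the panel (a negative turn about the slot's +z) to a stop at 1.1, mark at the green dot: on. It stays where it is left; about 0.1 N m turns it.
- paint_tin: Paint tin with a white label, 96 mm across, 115 mm high, standing on the bench; origin at the centre of its underside. Not part of the job.
- wrench: Steel wrench 190 mm long lying flat on the bench. Not part of the job.
There are look-alikes about, which are no part of the job. What is meant by the part that bears red_key_centre is not green, and is the smaller of those in its own colour. Several things look just like the rack: the one meant starts nearest to the robot's base.

How it is judged (in metres and radians):
On the way, in this order (a step that is already met when the one before it is completed fails the run):
1. the red key is lifted clear of the rack (z of red_key_centre in the frame of rack above 0.09 m), for 0.1 s.
2. the red key's blade is fully home in the slot (collar within 4 mm of the cylinder's face) while the cylinder is still off (below 0.4 rad) (z of red_key_centre in the frame of slot below 0.013 m and distance between red_key_centre and slot below 0.014 m and angle between the z axis of red_key_centre and the z axis of slot, either way round below 0.12 rad and value of joint cylinder below 0.4 rad), for 0.1 s.
At the end, for the whole second after the job is handed in: The cylinder is turned on (joint above 0.95 of 1.1 rad) and the red key stands in it, at rest and released, its collar within 4 mm of the cylinder's face and its axis within 0.12 rad of the cylinder's (value of joint cylinder above 0.95 rad and z of red_key_centre in the frame of slot below 0.013 m and distance between red_key_centre and slot below 0.014 m and angle between the z axis of red_key_centre and the z axis of slot, either way round below 0.12 rad and linear speed of red_key below 0.02 m/s); the robot touches nothing.
It fails at once if the blue key is taken or knocked (moved over 15 mm) (distance of blue_key_centre from where it was at the start of the episode above 0.015 m).
It fails at once if the paint tin is moved over 20 mm (distance of paint_tin from where it was at the start of the episode above 0.02 m).
It fails at once if the wrench is moved over 20 mm (distance of wrench from where it was at the start of the episode above 0.02 m).
It also fails if it takes over 45 s, if anything falls off the work surface, if the arm or the gripper's body presses on something with over 40 N, if the wrist force passes 120 N, or if a joint passes its speed limit or range.

### The arm

A 6-joint arm with a two-finger parallel gripper is mounted at the origin on the work surface. World frame = base frame: x ahead of the robot, y to its left, z up, the work surface at z = 0. Lengths are in m, angles in degrees, forces in N, time in s.
With the tool pointing down it reaches from about 0.4 to 0.825 m from the base axis. Payload 7 kg.
Tool frame: the origin (TCP) lies at the centre of the arm's flange, where the gripper is bolted on; the fingertips stand 178 mm ahead of it and the grasp point (between the pads) lies 159 mm ahead of it (tip_reach is the distance from the TCP to the fingertips, in m); z points along the fingers, y is the line along which they close (so a half turn about z gives the same grasp; the last joint's range is limited). The gripper opens to 88 mm and grips with 3 to 60 N. Pads are 19 mm wide; open, the fingers measure 130 mm over their backs; the gripper's body (78 mm by 193 mm) begins 47 mm behind the grasp point.
Start: joints at [82.454, 20.546, 0.682, 0, -70.136, -16.507], TCP at [0.275, 0.616, 0.405] pointing down, gripper open.
Joint ranges: [-176.03, 176.03], [-82.01, 121.73], [-58.28, 71.71], [-173.87, 95.51], [-174.79, -0.11], [-173.66, 173.66]. Speed limits (degrees/s): [136.94, 136.94, 172.46, 180, 180, 180].

### API

Orientations are given as [roll, pitch, yaw] about the fixed x, y, z axes, in that order (R = Rz(yaw) Ry(pitch) Rx(roll)).
In Python, from plant import * gives the robot as it stands.
- The arm moves only by the shell command python3 -m handwheel 'ROWS'. ROWS is JSON, a list of rows, each a list of 7 numbers: the opening, from -1 (shut) to 1 (fully open), then the shift along the tool's x, y, z as a fraction of full scale, then the turn, a rotation vector about the tool's x, y, z as a fraction of full scale. A call has 1 to 5 rows; each row shifts and turns the commanded pose from where the row before left it, along the tool's axes as they then stand; what a row does not reach is not made up. Full scale, the value 1, is 0.025 m for a shift and 6 degrees for a turn. A row lasts 1/8 s, in which the tool goes at most 62.5 mm and 10.7 degrees, less where a joint would pass 70% of its speed; a pose out of reach is approached as far as the arm can. A call with a number of a shift or a turn outside -1 to 1 is refused whole. A call with a gripper value outside its range is refused whole. The fingers move at their own pace and stop on an object; the grip force is fixed at half the most. Time passes only in rows, so rows that do not move let the fingers close. It gives the time, the measured TCP pose, the force, the opening and the grip force at its end, in the units of the state.
- get_obs(): the state, without advancing time (a new reading comes with each control period).
- snapshot(name): name is "scene" or "top" or "wrist"; returns a dict with "color" (480x640x3 uint8, red, green, blue), "fx", "fy", "cx", "cy" (pixels), "R" (3x3) and "t" (3): a world point X has camera coordinates R X + t; the wrist camera has in their place "tool_from_camera" (4x4, takes a point from camera to tool coordinates, whose origin is the TCP and whose axes are the flange's). Camera axes: x right, y down, z forward; pixel columns grow to the right and rows downward; lengths in m; the calibration is good to about 2 mm. A picture is of the moment at which its call begins: read the wrist's pose just before it. There is no depth.
- close_job(): hands the job in; it is judged then, once.
The state is a dict: "clock": time; "joint_pos": joint angles; "qvel": joint speeds; "tau": joint torques, N m; "tool_pos": TCP position; "orientation": TCP orientation; "force": force on the tool from outside, world axes, zero at the start; "moment": the same for the moment, N m; "opening": finger opening in m; "gripper_force": force on a finger pad.
Only numpy, scipy, OpenCV 4.12 (cv2) and the standard library are available. Lean on these libraries where they do the work, as an engineer would, in place of code of your own. Each camera call takes 0.05 s, during which the arm holds its last target. There are 200 camera calls.

## Working session

There is one attempt and no reset: what is moved stays moved. The work goes in short steps, Python scripts to look and compute and a shell command to move; the robot and the scene stay as the last step left them, time stands still between calls to the robot, and variables do not carry over. Pictures are saved under pics/ and viewed, at most 10 in all, crops included, and the job is handed in when it is done.

```bash
mkdir -p pics; ls; python3 - <<'E'
from plant import *
import cv2,numpy as np
o=get_obs();print(o)
for n in("scene","top"):
    s=snapshot(n);cv2.imwrite(f"pics/{n}0.png",s["color"][:,:,::-1]);np.savez(f"{n}0.npz",**s)
    print(n,s["fx"],s["fy"],s["cx"],s["cy"],np.round(s["R"],4).tolist(),np.round(s["t"],4).tolist())
E
```

```text
pics
{'clock': 0.0, 'joint_pos': array([ 8.24572897e+01,  2.05919973e+01,  6.32928303e-01, -2.02946129e-02,
       -7.01353072e+01, -1.65072229e+01]), 'qvel': array([ 0.06184655,  0.01388519,  0.03140089,  0.06763422, -0.02399179,
       -0.04573846]), 'tau': array([ 2.21019204e-04, -5.82716596e+01,  2.93053347e+01,  6.99751407e+00,
        6.99750308e-03, -1.34531742e-04]), 'tool_pos': array([0.27500183, 0.61622526, 0.40370912]), 'orientation': array([ 1.79904092e+02, -8.52657562e-03, -2.40568379e+01]), 'force': array([0.50464201, 0.44346503, 0.08234047]), 'moment': array([ 0.00055422, -0.00807625, -0.01233213]), 'gripper_force': 0.0, 'opening': 0.08722967274266653}
scene 585.8600891720096 585.8600891720096 312.59754400097546 243.02234702182608 [[-0.8808, 0.4734, 0.0109], [0.3101, 0.594, -0.7423], [-0.3579, -0.6505, -0.6699]] [0.4657, -0.1536, 2.0399]
top 612.8113588480685 612.8113588480685 313.28399306618593 235.98524189877168 [[0.03, -0.9995, 0.0043], [-0.9938, -0.0302, -0.1074], [0.1074, -0.001, -0.9942]] [0.0305, 0.5808, 1.8845]
```

View pics/scene0.png

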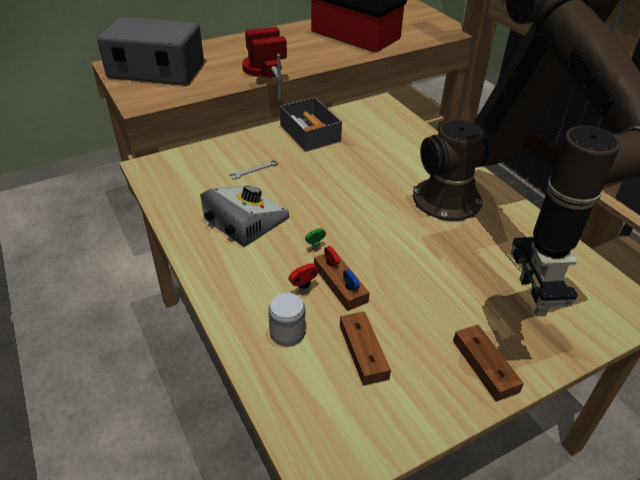

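View pics/top0.png

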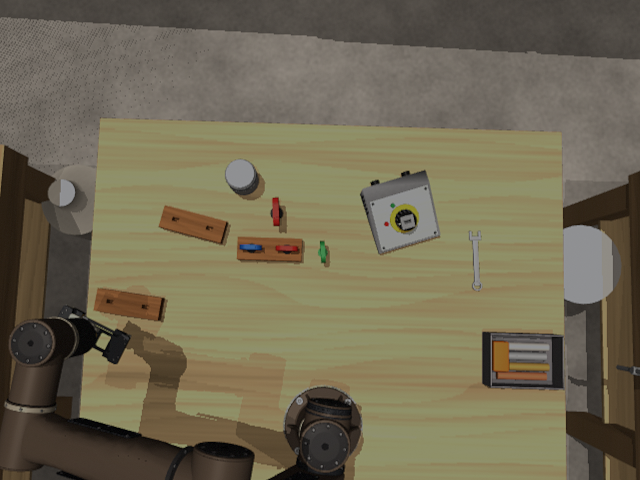

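The scene view shows the keyed rack at about (341,279) and the console at (245,212). In the top view the keyed rack at (269,250) is the one nearest the base. The small red key stands in its right pocket at (287,249), with the blue key at (250,247). The large red look-alike is at (276,212) and the green one at (323,251). The cylinder is at about (405,220). I'll measure next and take closer crops of the console.

```bash
cat > h.py <<'E'
import cv2,numpy as np
from scipy.spatial.transform import Rotation as Rot
def load(n): return dict(np.load(n))
def ray(s,uv):
    K=np.array([[s["fx"],0,s["cx"]],[0,s["fy"],s["cy"]],[0,0,1]],float)
    d=s["R"].T@np.linalg.solve(K,[uv[0],uv[1],1.]);return -s["R"].T@s["t"],d/np.linalg.norm(d)
def onz(s,uv,z):
    c,d=ray(s,uv);return c+d*(z-c[2])/d[2]
def tri(rays):
    A=sum(np.eye(3)-np.outer(d,d) for c,d in rays);b=sum((np.eye(3)-np.outer(d,d))@c for c,d in rays)
    return np.linalg.solve(A,b)
def blobs(m,amin=20):
    n,l,st,ce=cv2.connectedComponentsWithStats(m.astype(np.uint8))
    return [(ce[i],st[i],l==i) for i in range(1,n) if st[i][4]>=amin]
def hsv(s): return cv2.cvtColor(s["color"],cv2.COLOR_RGB2HSV).astype(int)
def red(s): h=hsv(s);return ((h[...,0]<6)|(h[...,0]>174))&(h[...,1]>190)&(h[...,2]>60)
def wcam(s,o):
    T=np.eye(4);T[:3,:3]=Rot.from_euler("xyz",o["orientation"],degrees=True).as_matrix();T[:3,3]=o["tool_pos"]
    T=T@s["tool_from_camera"];s["R"]=T[:3,:3].T;s["t"]=-T[:3,:3].T@T[:3,3];return s
E
python3 - <<'E'
from h import *
t=load("top0.npz");s=load("scene0.npz")
for n,q in(("top",t),("scene",s)):
    h=hsv(q)
    for nm,m in(("red",red(q)),("blue",(abs(h[...,0]-115)<10)&(h[...,1]>150)&(h[...,2]>50)),("green",(abs(h[...,0]-70)<15)&(h[...,1]>120)&(h[...,2]>50)),("yellow",(abs(h[...,0]-26)<6)&(h[...,1]>200)&(h[...,2]>100))):
        for c,st,l in blobs(m,4):
            if st[4]<800: print(n,nm,c.round(1),st,cv2.minAreaRect(np.argwhere(l)[:,::-1].astype(np.float32))[1:])
h=hsv(t);m=(h[...,0]<14)&(h[...,1]>120)&(h[...,2]>40)&(h[...,2]<190)
m[:, :220]=0;m[:230]=0;m[270:]=0;m[:,310:]=0
m=cv2.morphologyEx(m.astype(np.uint8),cv2.MORPH_CLOSE,np.ones((9,9)))
for c,st,l in blobs(m,300):
    r=cv2.minAreaRect(np.argwhere(l)[:,::-1].astype(np.float32));print("rack",r)
    p=[onz(t,u,.042) for u in cv2.boxPoints(r)];print(np.round(p,4),np.mean(p,0))
a=cv2.resize(t["color"][160:270,350:450],None,fx=5,fy=5,interpolation=cv2.INTER_CUBIC)[:,:,::-1]
b=cv2.resize(s["color"][175:250,190:300],None,fx=5,fy=5,interpolation=cv2.INTER_CUBIC)[:,:,::-1]
cv2.imwrite("pics/c1.png",a);cv2.imwrite("pics/c2.png",b)
E
```

```text
top red [275. 200.] [273 198   5   5  25] ((4.0, 4.0), 90.0)
top red [275.9 221.9] [273 218   6   8  37] ((7.0, 5.0), 90.0)
top red [386.1 223.7] [385 222   3   4   9] ((2.8284268379211426, 2.1213202476501465), 45.0)
top red [277.7 248. ] [276 246   5   5  20] ((4.0, 4.0), 0.0)
top red [294.8 248.2] [292 246   6   5  24] ((4.0, 5.0), 90.0)
top blue [250.1 247. ] [240 245  21   5  95] ((4.0, 20.0), 90.0)
top green [392.2 205. ] [391 204   4   3  10] ((3.0, 2.0), 0.0)
top green [322.3 251.7] [318 242   9  20 102] ((19.0, 8.0), 90.0)
scene red [261.9  31.1] [246  27  33   9 163] ((5.242389678955078, 32.129493713378906), 83.1572265625)
scene red [268.1  40.2] [252  36  34  10 212] ((6.697875499725342, 32.99323654174805), 82.87498474121094)
scene red [248.8  64.8] [243  57  17  14  94] ((18.384777069091797, 9.899495124816895), 45.0)
scene red [270.9  62.1] [265  59  12   7  61] ((5.209458351135254, 11.287160873413086), 82.87498474121094)
scene red [261.8 205.8] [261 205   3   2   4] ((2.2360680103302, 0.8944271206855774), 26.56505012512207)
scene red [332.3 255.3] [325 247  15  18 130] ((19.799999237060547, 9.600000381469727), 53.13010025024414)
scene red [303.2 273.8] [289 264  30  22 369] ((15.839400291442871, 30.155784606933594), 66.03751373291016)
scene blue [352.6 278.1] [344 270  15  18  95] ((20.52390480041504, 5.8243513107299805), 56.30992889404297)
scene green [313.6 232.9] [306 229  19  11  68] ((5.056340217590332, 19.693113327026367), 64.79888153076172)
scene green [316.2 242.7] [313 241   7   4  19] ((2.683281421661377, 6.708203315734863), 63.43495178222656)
rack ((269.09039306640625, 248.92422485351562), (63.995697021484375, 22.249462127685547), 2.009553909301758)
[[0.4999 0.2827 0.042 ]
 [0.5691 0.2833 0.042 ]
 [0.5681 0.0845 0.042 ]
 [0.4989 0.0847 0.042 ]] [0.53402798 0.1837719  0.042     ]
```

View pics/c1.png

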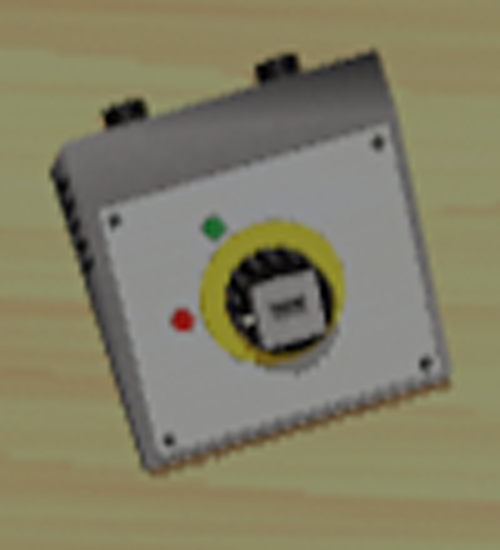

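View pics/c2.png

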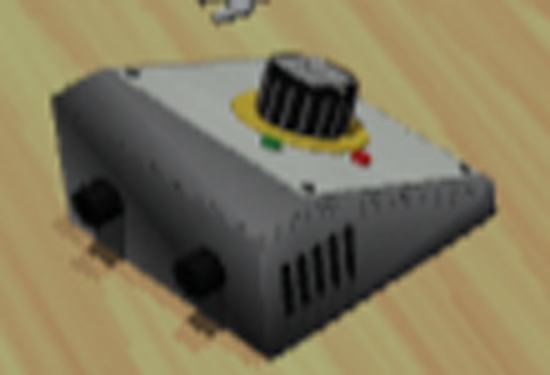

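The top crop shows the yellow ring centred near (272,294) and the cylinder cap near (290,310), with the slot roughly parallel to the low edge. The low-edge corners are at (148,472) and (448,383). The scene crop shows the cap centre at about (310,72). Next I'll turn the tool and move above the rack, and work out the console pose alongside.

```bash
for i in 1 2; do python3 -m handwheel '[[1,0,0,0,0,0,1],[1,0,0,0,0,0,1],[1,0,0,0,0,0,1],[1,0,0,0,0,0,1],[1,0,0,0,0,0,1]]'; done | tail -1
python3 -m handwheel '[[1,0,0,0,0,0,1],[1,1,-0.5,0,0,0,0],[1,1,-0.5,0,0,0,0],[1,1,-0.5,0,0,0,0],[1,1,-0.5,0,0,0,0]]'
python3 -m handwheel '[[1,1,-0.5,0,0,0,0],[1,1,-0.5,0,0,0,0],[1,1,-0.5,0,0,0,0],[1,1,-0.5,0,0,0,0],[1,1,-0.5,0,0,0,0]]'
python3 - <<'E'
from h import *
t=load("top0.npz");s=load("scene0.npz")
T=lambda u,v:np.array([350+u/5-.4,160+v/5-.4]);S=lambda u,v:np.array([190+u/5-.4,175+v/5-.4])
a=onz(t,T(168,440),.036);b=onz(t,T(426,363),.036)
c=onz(t,T(115,220),.098);d=onz(t,T(378,143),.098)
print("screws",a,b,c,d)
y=(a-b)[:2]+(c-d)[:2];y/=np.linalg.norm(y);yaw=np.arctan2(-y[0],y[1]);print("yaw",np.degrees(yaw))
l,r=onz(t,T(148,472),.03),onz(t,T(448,383),.03);print("low",l,r,np.linalg.norm(l-r))
x=np.array([np.cos(yaw),np.sin(yaw),0]);low=(l+r)/2;o=low+.1*x;print("origin",o[:2])
n=-np.sin(np.radians(25))*x+np.cos(np.radians(25))*np.array([0,0,1])
low[2]=.03
for nm,q,uv in(("top ring",t,T(272,294)),("top cap",t,T(290,310)),("scene cap",s,S(310,72))):
    k=.04 if 'cap' in nm else 0
    C,D=ray(q,uv);p=C+D*(n@(low+k*n-C))/(n@D);sl=p+(.04-k)*n
    print(nm,"slot",sl,"console xy",x@(p-k*n-o), np.cross(x,p-k*n-o)[2])
E
```

```text
gripper_force: 0.0
clock: 1.98
tool_pos: [0.3256, 0.5149, 0.4045]
orientation: [180.0, -0.0, -90.0]
force: [-0.3, 0.7, -0.1]
opening: 0.0877
gripper_force: 0.0
clock: 2.6
tool_pos: [0.3882, 0.3895, 0.4047]
orientation: [-180.0, 0.0, -90.1]
force: [0.5, 0.2, 1.0]
opening: 0.0876
gripper_force: 0.0
screws [ 0.54937234 -0.17064018  0.036     ] [ 0.60253332 -0.3309351   0.036     ] [ 0.67669915 -0.12889482  0.098     ] [ 0.72903034 -0.28809856  0.098     ]
yaw 18.272206561113304
low [ 0.52950921 -0.15921295  0.03      ] [ 0.59106889 -0.3460277   0.03      ] 0.19669607820227167
origin [ 0.65524682 -0.22126714]
top ring slot [ 0.62248215 -0.23462717  0.10430457] console xy -0.018396663562938467 -0.0024136153797005254
top cap slot [ 0.62390849 -0.23480741  0.1049098 ] console xy -0.017098757314913175 -0.0030319754065374228
scene cap slot [ 0.63094874 -0.22783088  0.10904717] console xy -0.008226122072924355 0.0013854395650633115
```

```bash
python3 -m handwheel '[[1,1,-0.55,0.2,0,0,0],[1,1,-0.55,0.2,0,0,0],[1,1,-0.55,0.2,0,0,0],[1,1,-0.55,0.2,0,0,0],[1,1,-0.55,0.2,0,0,0]]' | tail -1
python3 -m handwheel '[[1,1,-0.6,0.2,0,0,0],[1,1,-0.6,0.2,0,0,0],[1,1,-0.6,0.2,0,0,0],[1,1,-0.6,0.2,0,0,0],[1,1,-0.6,0.2,0,0,0]]'
python3 -m handwheel '[[1,0.42,0,0,0,0,0],[1,0,0,0,0,0,0]]'
python3 - <<'E'
from plant import *
from h import *
o=get_obs();print(o["joint_pos"],o["tool_pos"])
s=wcam(snapshot("wrist"),o);cv2.imwrite("pics/w1.png",s["color"][:,:,::-1]);np.savez("w1.npz",**s)
for c,st,l in blobs(red(s),30): print(c,st,cv2.minAreaRect(np.argwhere(l)[:,::-1].astype(np.float32)),onz(s,c,.09))
E
```

```text
gripper_force: 0.0
clock: 3.85
tool_pos: [0.5313, 0.1393, 0.3546]
orientation: [-180.0, 0.0, -90.1]
force: [-0.1, 0.4, 0.9]
opening: 0.0873
gripper_force: 0.0
clock: 4.1
tool_pos: [0.5307, 0.1296, 0.3548]
orientation: [180.0, -0.0, -90.1]
force: [-0.0, 0.3, -0.3]
opening: 0.0874
gripper_force: 0.0
[ 3.42778770e+01  1.07284641e+01 -1.97516068e+01 -3.17694015e-03
 -5.95239661e+01 -3.44129863e+01] [0.53068183 0.12960335 0.3547783 ]
[310.71463715 233.16359164] [ 300  184   22   93 1626] ((310.5, 230.0), (92.0, 21.0), 90.0) [0.53582341 0.12298877 0.09      ]
[202.56190476 275.57142857] [188 270  26  11 105] ((200.5, 275.0), (10.0, 25.0), 90.0) [0.61069337 0.15311344 0.09      ]
[148.78818283 293.42474916] [129 278  51  32 897] ((155.37118530273438, 293.7838439941406), (26.36665916442871, 50.486534118652344), 82.40535736083984) [0.64944404 0.16637022 0.09      ]
```

View pics/w1.png

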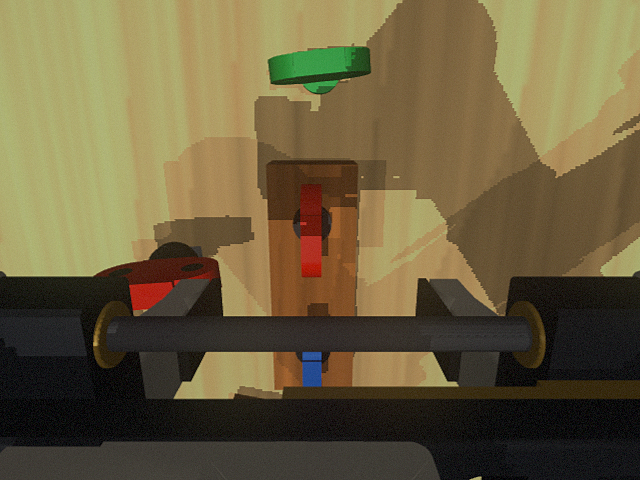

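The wrist view shows the small red key's bow at columns 300–322, rows 184–277. It is aligned with the image column, so the yaw is right, and needs only about 5 mm of x correction. The big red look-alike at (155,280) is close to the left finger, so I'll check its height before descending.

```bash
python3 - <<'E'
from h import *
t=load("top0.npz");s=load("scene0.npz");w=load("w1.npz")
print(tri([ray(t,(275.5,211.5)),ray(s,(303.2,273.8))]))
for z in(.05,.08,.11):print(z,onz(t,(275,198),z),onz(t,(276,226),z),onz(s,(303,264),z))
k=lambda u:np.round(tri([ray(t,u),ray(s,(332.3,255.3))]),4)
print("small",k((286.5,248)), onz(w,(311,184),.072),onz(w,(311,277),.072),onz(w,(311,184),.085),onz(w,(311,277),.085))
E
```

```text
[0.64725888 0.16528626 0.07891803]
0.05 [0.69293377 0.1708138  0.05      ] [0.60519709 0.16449433 0.05      ] [0.61656681 0.10279625 0.05      ]
0.08 [0.68785708 0.1688913  0.08      ] [0.60151613 0.16267237 0.08      ] [0.63087781 0.13022274 0.08      ]
0.11 [0.68278039 0.16696881 0.11      ] [0.59783518 0.1608504  0.11      ] [0.6451888  0.15764923 0.11      ]
small [0.5349 0.1293 0.0718] [0.53573648 0.09263017 0.072     ] [0.53630364 0.1615794  0.072     ] [0.53546632 0.0908243  0.085     ] [0.53600551 0.15637384 0.085     ]
```

```bash
python3 -m handwheel '[[1,0.06,-0.18,0.8,0,0,0],[1,0,0,1,0,0,0],[1,0,0,1,0,0,0],[1,0,0,1,0,0,0],[1,0,0,1,0,0,0]]'
python3 -m handwheel '[[1,0,0,0.04,0,0,0],[1,0,0,0,0,0,0],[-1,0,0,0,0,0,0],[-1,0,0,0,0,0,0],[-1,0,0,0,0,0,0]]'
python3 -m handwheel '[[-1,0,0,0,0,0,0],[-1,0,0,0,0,0,0],[-1,0,0,0,0,0,0]]'
```

```text
clock: 4.78
tool_pos: [0.5352, 0.1301, 0.2344]
orientation: [-180.0, 0.0, -90.0]
force: [0.9, 0.4, -0.4]
opening: 0.0875
gripper_force: 0.0
clock: 5.4
tool_pos: [0.5355, 0.1291, 0.2342]
orientation: [-180.0, 0.0, -90.1]
force: [0.8, 0.6, 0.3]
opening: 0.0631
gripper_force: 0.0
clock: 5.78
tool_pos: [0.5354, 0.1291, 0.2336]
orientation: [180.0, -0.0, -90.1]
force: [-0.6, 0.2, 0.6]
opening: 0.0328
gripper_force: 0.0
```

```bash
python3 -m handwheel '[[-1,0,0,0,0,0,0],[-1,0,0,0,0,0,0],[-1,0,0,0,0,0,0],[-1,0,0,0,0,0,0],[-1,0,0,0,0,0,0]]'
```

```text
clock: 6.4
tool_pos: [0.5354, 0.1291, 0.2336]
orientation: [180.0, -0.0, -90.1]
force: [-0.1, 0.2, -0.5]
opening: 0.0138
gripper_force: 30.0
```

```bash
python3 -m handwheel '[[-1,0,0,-0.4,0,0,0],[-1,0,0,-1,0,0,0],[-1,0,0,-1,0,0,0],[-1,0,0,-1,0,0,0],[-1,0,0,-1,0,0,0]]'
python3 -m handwheel '[[-1,0,0,-1,0,0,0],[-1,0,0,-1,0,0,0],[-1,1,0.12,0,0,0,0],[-1,1,0.12,0,0,0,0],[-1,1,0.12,0,0,0,0]]'
for i in 1 2; do python3 -m handwheel '[[-1,1,0.13,0,0,0,0],[-1,1,0.13,0,0,0,0],[-1,1,0.13,0,0,0,0],[-1,1,0.13,0,0,0,0],[-1,1,0.13,0,0,0,0]]'; done
python3 -m handwheel '[[-1,0.3,0,0,0,0,-1],[-1,0,0,0,0,0,-1],[-1,0,0,0,0,0,-1],[-1,0,0,0,1,0,0],[-1,0,0,0,1,0,0]]'
python3 -m handwheel '[[-1,0,0,0,1,0,0],[-1,0,0,0,1,0,0],[-1,0,0,0,0.17,0,0],[-1,0,0,0,0,0,0]]'
python3 - <<'E'
from plant import *
from h import *
o=get_obs();print(o["joint_pos"],o["tool_pos"])
s=wcam(snapshot("wrist"),o);cv2.imwrite("pics/w2.png",s["color"][:,:,::-1]);np.savez("w2.npz",tp=o["tool_pos"],to=o["orientation"],**s)
E
```

```text
clock: 7.02
tool_pos: [0.5352, 0.129, 0.3452]
orientation: [-180.0, 0.0, -90.1]
force: [-0.1, -0.3, -0.5]
opening: 0.0138
gripper_force: 30.0
clock: 7.65
tool_pos: [0.5259, 0.0534, 0.3945]
orientation: [-180.0, 0.0, -90.0]
force: [1.3, -0.3, -0.3]
opening: 0.0139
gripper_force: 30.0
clock: 8.28
tool_pos: [0.5095, -0.0717, 0.3944]
orientation: [-180.0, 0.0, -90.1]
force: [1.0, 0.5, -0.2]
opening: 0.0141
gripper_force: 30.0
clock: 8.9
tool_pos: [0.4932, -0.1966, 0.3944]
orientation: [-180.0, 0.0, -90.1]
force: [0.1, 0.2, -0.1]
opening: 0.0141
gripper_force: 30.0
clock: 9.52
tool_pos: [0.4935, -0.2032, 0.3942]
orientation: [-167.8, -0.0, -72.0]
force: [0.2, -0.5, -0.6]
opening: 0.0138
gripper_force: 30.0
clock: 10.02
tool_pos: [0.4934, -0.2035, 0.3941]
orientation: [-155.1, -0.0, -72.1]
force: [0.7, 0.5, -1.3]
opening: 0.0138
gripper_force: 30.0
[ -5.8526364    2.48755579 -20.59645772 -13.99232404 -44.72342489
  31.83258347] [ 0.49339131 -0.20346167  0.39411331]
```

View pics/w2.png

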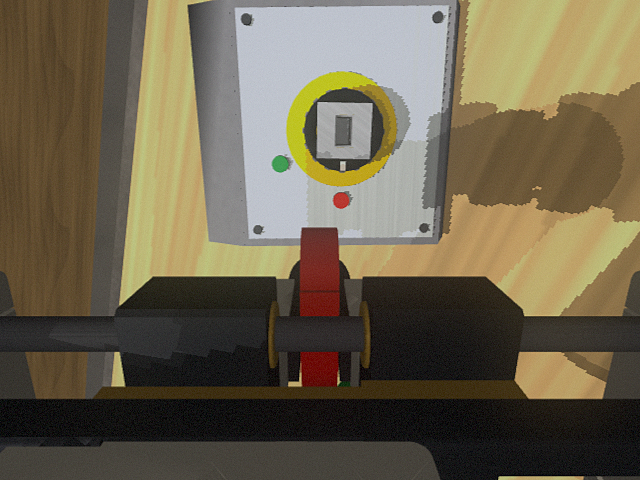

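The wrist view shows the slot as a dark rectangle centred near (343,130), with the white mark at (342,166) towards the red dot at (341,200). The held key's bow spans columns 300–338, with its upper edge at row 228. I'll measure the slot and the key in the tool frame.

```bash
python3 - <<'E'
from h import *
from scipy.optimize import brentq
s=load("w2.npz");g=cv2.cvtColor(s["color"],cv2.COLOR_RGB2GRAY)
sub=g[100:162,315:375];print(sub.min(),sub.max())
n_,lab=0,0
plate=(sub>110);
slot=[(c,st,l) for c,st,l in blobs(sub<np.percentile(sub,50)*.75,60)]
for c,st,l in slot:
    r=cv2.minAreaRect(np.argwhere(l)[:,::-1].astype(np.float32));print("dark",c+[315,100],st,r[0][0]+315,r[0][1]+100,r[1:])
for c,st,l in blobs(plate,500):
    r=cv2.minAreaRect(np.argwhere(l)[:,::-1].astype(np.float32));print("plate",r[0][0]+315,r[0][1]+100,r[1:])
RT=Rot.from_euler("xyz",s["to"],degrees=True).as_matrix()
yaw=np.radians(18.27);x=np.array([np.cos(yaw),np.sin(yaw),0]);q=np.radians(25)
n=-np.sin(q)*x+np.cos(q)*np.array([0,0,1]);low=np.array([.5603,-.2526,.03])
def face(uv,k=.04):
    C,D=ray(s,uv);return C+D*(n@(low+k*n-C))/(n@D)
p=face((343,130));print("slot world",p,"tool",RT.T@(p-s["tp"]),"n in tool",RT.T@n)
ty=RT.T@(face((343,110))-face((343,150)));print("slot axis vs image col in tool",ty)
# screws for yaw
a=[face(u,0) for u in((246,19),(258,230),(437,17),(424,228))];y=(a[1]-a[0])+(a[3]-a[2]);print("yaw",np.degrees(np.arctan2(-y[0],y[1])),np.round(a,4))
print("mid screws in console y should be 0:", [np.round(np.array([-x[1],x[0],0])@(u-p),4) for u in a])
# key in tool frame
C=s["tool_from_camera"][:3,3];print("cam",C)
print("key edges y",[(lambda D:(C+D*(.15-C[2])/D[2])[:2])(RT.T@ray(s,(u,260))[1]) for u in(300,338)])
D=RT.T@ray(s,(319,228))[1];print("D",D)
f=lambda x0:(lambda m,xc:xc-34e-3*np.sqrt(1+0)*np.sqrt(1+(20*m/34)**2)-x0)(D[0]/D[2],C[0]+D[0]/D[2]*(.1636-C[2]))
print("key x0",brentq(f,-.05,.05))
E
```

```text
28 187
dark [348.56744868 133.02785924] [  0   0  60  62 682] 344.49999618530273 130.49999618530273 ((58.99999237060547, 60.99999237060547), 0.0)
dark [342.84188034 130.67948718] [ 20  15  17  31 468] 343.0 130.0 ((30.0, 16.0), 90.0)
plate 344.49999618530273 129.99999618530273 ((54.99999237060547, 55.99999237060547), 0.0)
slot world [ 0.62508486 -0.2373361   0.10505327] tool [0.07279085 0.01777268 0.31053502] n in tool [ 2.43466557e-03  9.50675230e-04 -9.99996584e-01]
slot axis vs image col in tool [ 2.83831614e-02 -4.82210928e-04  6.86453145e-05]
yaw 18.688335404602512 [[ 0.7311 -0.2904  0.1001]
 [ 0.6769 -0.1295  0.0996]
 [ 0.6033 -0.3333  0.0373]
 [ 0.5488 -0.1728  0.0366]]
mid screws in console y should be 0: [np.float64(-0.0836), np.float64(0.0862), np.float64(-0.0843), np.float64(0.0852)]
cam [ 7.35117203e-02 -7.80085134e-05  1.90746734e-02]
key edges y [array([ 0.02769565, -0.00690627]), array([0.0276932 , 0.00690317])]
D [-2.50035405e-01  5.64160031e-04  9.68236530e-01]
key x0 0.0017997597696725667
```

```bash
python3 -m handwheel '[[-1,0.95,0.24,0,0,0,0],[-1,0.95,0.24,0,0,0,0],[-1,0.95,0.23,0,0,0,0],[-1,0,0,1,0,0,0],[-1,0,0,1,0,0,0]]'
python3 -m handwheel '[[-1,0,0,1,0,0,0],[-1,0,0,0,0,0,0],[-1,0,0,0,0,0,0]]'
python3 - <<'E'
from plant import *
from h import *
o=get_obs();print(o["joint_pos"],o["tool_pos"])
s=load("w2.npz");R0=Rot.from_euler("xyz",s["to"],degrees=True).as_matrix();R=Rot.from_euler("xyz",o["orientation"],degrees=True).as_matrix()
p=s["tp"]+R0@[.07279,.01777,.3105];print("slot in tool now",R.T@(p-o["tool_pos"]))
a=snapshot("scene")["color"][140:240,190:310];b=wcam(snapshot("wrist"),o)["color"][180:480:2,160:480:2]
cv2.imwrite("pics/s3.png",np.vstack([cv2.resize(a,(600,500),interpolation=cv2.INTER_CUBIC)])[:,:,::-1])
E
```

```text
clock: 10.7
tool_pos: [0.5208, -0.2698, 0.3401]
orientation: [-155.1, 0.0, -72.1]
force: [-0.1, 0.6, -1.4]
opening: 0.0138
gripper_force: 30.0
clock: 11.08
tool_pos: [0.5307, -0.2664, 0.3188]
orientation: [-155.0, -0.0, -72.0]
force: [0.4, -0.1, 0.3]
opening: 0.014
gripper_force: 30.0
[-13.35135232  12.91586481 -16.6476082  -19.77655979 -40.43688796
  44.20980327] [ 0.53068708 -0.26635483  0.31876697]
slot in tool now [0.0014892  0.00076084 0.23538752]
```

View pics/s3.png

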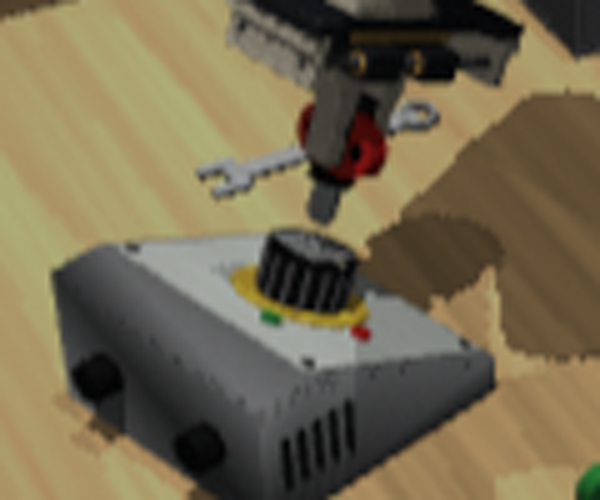

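The scene crop shows the blade tip at (322,222), in line with the cylinder face at about (310,247) and with a small gap. I'll insert it in small steps while watching the force.

```bash
python3 -m handwheel '[[-1,0,0.03,0.3,0,0,0],[-1,0,0,0.3,0,0,0],[-1,0,0,0.2,0,0,0],[-1,0,0,0,0,0,0]]'; python3 -c "
from plant import *
o=get_obs();print(o['force'],o['moment'],o['tool_pos'])"
```

```text
clock: 11.68
tool_pos: [0.5379, -0.2638, 0.2991]
orientation: [-155.0, 0.0, -72.0]
force: [0.0, 1.3, -1.9]
opening: 0.0139
gripper_force: 30.0
[ 0.00471131  1.32200264 -1.93225239] [-0.39417115  1.42351207  0.04489806] [ 0.53789704 -0.26381289  0.29905837]
```

```bash
python3 -m handwheel '[[-1,0,0,0.2,0,0,0],[-1,0,0,0.2,0,0,0],[-1,0,0,0,0,0,0]]'; python3 -c "
from plant import *
o=get_obs();print(o['force'],o['moment'],o['tool_pos'])"
```

```text
clock: 12.05
tool_pos: [0.5419, -0.2625, 0.2901]
orientation: [-155.0, 0.0, -72.1]
force: [1.1, 0.5, -0.7]
opening: 0.0136
gripper_force: 30.0
[ 1.12714423  0.54349054 -0.66589202] [-0.35610184  1.40589356 -0.01864335] [ 0.5419137  -0.26254271  0.29014743]
```

```bash
python3 -m handwheel '[[-1,0,0,0.2,0,0,0],[-1,0,0,0.2,0,0,0],[-1,0,0,0.2,0,0,0],[-1,0,0,0.2,0,0,0],[-1,0,0,0,0,0,0]]'; python3 -m handwheel '[[-1,0,0,0.15,0,0,0],[-1,0,0,0.1,0,0,0],[-1,0,0,0,0,0,0]]';python3 -c "
from plant import *
o=get_obs();print(o['force'],o['moment'],o['tool_pos'])"
```

```text
clock: 12.68
tool_pos: [0.5488, -0.261, 0.2756]
orientation: [-154.9, -0.1, -72.0]
force: [-20.2, 0.2, 27.1]
opening: 0.0136
gripper_force: 30.0
clock: 13.05
tool_pos: [0.5505, -0.2612, 0.2721]
orientation: [-154.9, -0.2, -72.0]
force: [-33.3, -2.9, 43.9]
opening: 0.0134
gripper_force: 40.6
[-33.28092839  -2.94780354  43.87540591] [0.75735124 5.95786869 1.13579515] [ 0.55050289 -0.26116676  0.27212031]
```

```bash
python3 - <<'E'
from plant import *
from h import *
s=snapshot("scene")["color"][165:235,210:294];w=snapshot("wrist")["color"][150:430,180:500]
cv2.imwrite("pics/s4.png",np.hstack([cv2.resize(s,(400,333),interpolation=cv2.INTER_CUBIC),cv2.resize(w,(380,333))])[:,:,::-1])
E
```

```text
(no output)
```

View pics/s4.png

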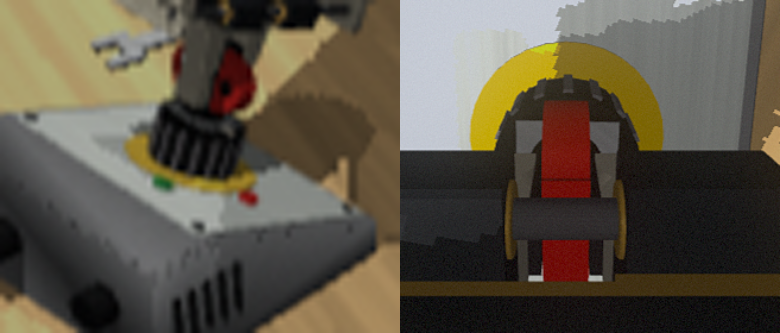

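The bow now sits directly on the cylinder with the collar hidden against its face. The axial travel of 51 mm is more than the 44 mm needed, so the key is home and has slid a little in the grip. I'll relieve the pressure before turning.

```bash
python3 -m handwheel '[[-1,0,0,-0.2,0,0,0],[-1,0,0,0,0,0,0]]';python3 - <<'E'
from plant import *
from h import *
o=get_obs();R=Rot.from_euler("xyz",o["orientation"],degrees=True).as_matrix();print(R.T@o['force'],R.T@o['moment'],o['tool_pos'],o["joint_pos"])
E
```

```text
clock: 13.4
tool_pos: [0.5505, -0.2603, 0.2726]
orientation: [-154.9, -0.1, -72.1]
force: [-9.4, -0.8, 16.8]
opening: 0.0137
gripper_force: 38.7
[ -2.11085338   1.22620405 -19.12764343] [-2.24222128 -0.9776007   0.04796189] [ 0.55047182 -0.26030491  0.27257226] [-12.42640755  17.16021099 -17.23088656 -21.54650961 -35.50279144
  45.79933365]
```

```bash
cat > f.py <<'E'
from plant import *
from h import *
o=get_obs();R=Rot.from_euler("xyz",o["orientation"],degrees=True).as_matrix();print("F",R.T@o['force'],"M",R.T@o['moment'],o["joint_pos"])
E
python3 -m handwheel '[[-1,0,0,0,0,0,1],[-1,0,0,0,0,0,1],[-1,0,0,0,0,0,1],[-1,0,0,0,0,0,1],[-1,0,0,0,0,0,0]]'; python3 f.py
```

```text
clock: 14.02
tool_pos: [0.5508, -0.2606, 0.2727]
orientation: [-156.8, 9.8, -94.1]
force: [-8.3, -2.9, 14.5]
opening: 0.0141
gripper_force: 38.6
F [  0.9621963    1.56175613 -16.90616364] M [-2.08144544  0.96164725  0.11923799] [-12.43194503  17.18355321 -17.19761132 -21.48262989 -35.50622098
  21.71213233]
```

Torque is about 0.1 N m and lateral forces are small, so the cylinder is turning. Continuing.

```bash
python3 -m handwheel '[[-1,0,0,0,0,0,1],[-1,0,0,0,0,0,1],[-1,0,0,0,0,0,1],[-1,0,0,0,0,0,1],[-1,0,0,0,0,0,0]]'; python3 f.py
python3 -m handwheel '[[-1,0,0,0,0,0,1],[-1,0,0,0,0,0,0.7],[-1,0,0,0,0,0,0]]'; python3 f.py
```

```text
clock: 14.65
tool_pos: [0.5507, -0.2609, 0.2727]
orientation: [-162.5, 18.3, -117.3]
force: [-8.7, -3.2, 13.2]
opening: 0.0139
gripper_force: 38.6
F [  2.32255682   1.59318468 -15.88335766] M [-1.38103602  2.1557981   0.05946249] [-12.44855385  17.1888637  -17.19916327 -21.46204948 -35.49665371
  -2.28604781]
clock: 15.02
tool_pos: [0.5507, -0.261, 0.2726]
orientation: [-166.0, 21.0, -127.7]
force: [-9.0, -4.5, 13.2]
opening: 0.0143
gripper_force: 38.6
F [  3.74665197   0.45811134 -16.15343966] M [-0.81421565  2.55052384  0.10196768] [-12.45497116  17.19428923 -17.20410223 -21.45109419 -35.49372788
 -12.45848766]
```

```bash
python3 -m handwheel '[[-1,0,0,0,0,0,0.5],[-1,0,0,0,0,0,0.5],[-1,0,0,0,0,0,0]]'; python3 f.py
```

```text
clock: 15.4
tool_pos: [0.5507, -0.261, 0.2726]
orientation: [-168.4, 22.3, -133.9]
force: [-9.1, -5.4, 13.4]
opening: 0.0141
gripper_force: 38.6
F [  4.32870144  -0.58594482 -16.51415289] M [-0.65552143  2.75732554  0.01190586] [-12.45326291  17.19275993 -17.20578499 -21.44716412 -35.49666544
 -18.43533963]
```

```bash
python3 -m handwheel '[[-1,0,0,0,0,0,0.5],[-1,0,0,0,0,0,0],[-1,0,0,0,0,0,0]]'; python3 f.py; python3 -m handwheel '[[-1,0,0,0,0,0,0.5],[-1,0,0,0,0,0,0],[-1,0,0,0,0,0,0]]'; python3 f.py
```

```text
clock: 15.78
tool_pos: [0.5506, -0.2607, 0.2726]
orientation: [-169.6, 22.9, -137.1]
force: [-9.6, -3.2, 14.1]
opening: 0.0141
gripper_force: 38.6
F [  2.98517386   1.07385034 -17.08095244] M [-1.06146445  2.28637682 -0.04775327] [-12.43715169  17.17925024 -17.21055175 -21.47213315 -35.52365147
 -21.39667024]
clock: 16.15
tool_pos: [0.5506, -0.2604, 0.2726]
orientation: [-170.9, 23.4, -140.3]
force: [-9.5, -2.3, 15.3]
opening: 0.0142
gripper_force: 38.7
F [  1.96577572   1.46167828 -17.9666539 ] M [-1.49133939  1.9644242  -0.07983724] [-12.41902165  17.17266256 -17.21272157 -21.49254338 -35.55044296
 -24.3928863 ]
```

```bash
python3 - <<'E'
from plant import *
from h import *
s=snapshot("scene")["color"][165:235,210:294];w=snapshot("wrist")["color"][100:430,150:490]
cv2.imwrite("pics/s5.png",np.hstack([cv2.resize(s,(400,333),interpolation=cv2.INTER_CUBIC),cv2.resize(w,(343,333))])[:,:,::-1])
E
```

```text
(no output)
```

View pics/s5.png

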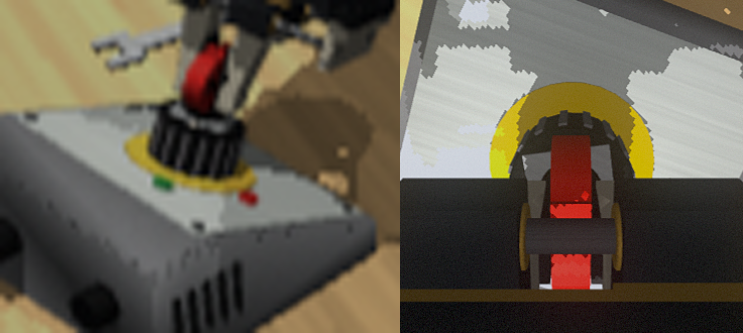

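The wrist view shows the key still square in the grip, with the plate turned with it. I'll nudge a little more to feel the stop.

```bash
python3 -m handwheel '[[-1,0,0,0,0,0,0.5],[-1,0,0,0,0,0,0],[-1,0,0,0,0,0,0]]'; python3 f.py
```

```text
clock: 16.62
tool_pos: [0.5506, -0.2602, 0.2727]
orientation: [-172.2, 23.9, -143.5]
force: [-10.1, -1.0, 16.1]
opening: 0.0142
gripper_force: 38.7
F [  1.40229859   2.7003665  -18.77394639] M [-1.73714188  1.758905   -0.21356249] [-12.40594269  17.16607318 -17.21269871 -21.49962678 -35.56926222
 -27.38122726]
```

The opposing moment has grown to −0.21 N m, so the cylinder is at its stop. Releasing and backing off along the axis.

```bash
python3 -m handwheel '[[0.2,0,0,0,0,0,0],[0.2,0,0,0,0,0,0],[0.2,0,0,0,0,0,0],[0.2,0,0,0,0,0,0],[0.2,0,0,0,0,0,0]]'
python3 -m handwheel '[[0.2,0,0,-0.5,0,0,0],[0.2,0,0,-1,0,0,0],[0.2,0,0,-1,0,0,0],[0.2,0,0,-1,0,0,0],[0.2,0,0,-1,0,0,0]]'
python3 -m handwheel '[[0.2,-1,0,-1,0,0,0],[0.2,-1,0,-1,0,0,0],[0.2,-1,0,0,0,0,0],[0.2,0,0,0,0,0,0]]'
python3 - <<'E'
from plant import *
from h import *
o=get_obs();s=wcam(snapshot("wrist"),o);np.savez("w6.npz",**s)
cv2.imwrite("pics/w6.png",s["color"][:400,:,::-1])
E
```

```text
clock: 17.25
tool_pos: [0.5504, -0.2595, 0.2706]
orientation: [-172.4, 23.8, -143.6]
force: [0.2, 0.8, -0.2]
opening: 0.0519
gripper_force: 0.0
clock: 17.88
tool_pos: [0.5044, -0.2745, 0.3749]
orientation: [-172.3, 23.9, -143.6]
force: [0.1, -0.2, 0.6]
opening: 0.0522
gripper_force: 0.0
clock: 18.38
tool_pos: [0.5406, -0.2396, 0.4507]
orientation: [-172.2, 24.0, -143.5]
force: [0.4, 0.4, -0.2]
opening: 0.0524
gripper_force: 0.0
```

View pics/w6.png

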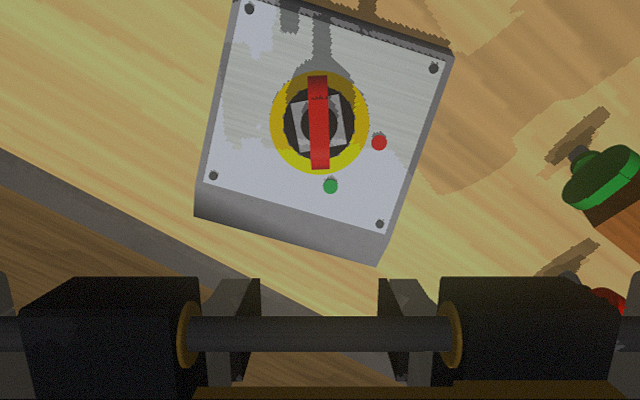

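The key stands in the cylinder along (319,122), and the mark side is near the green dot at (330,186). I'll measure the turn angle numerically from the plate, the key and the dots.

```bash
python3 - <<'E'
from h import *
yaw=np.radians(18.5);x=np.array([np.cos(yaw),np.sin(yaw),0]);y=np.array([-x[1],x[0],0]);q=np.radians(25)
n=-np.sin(q)*x+np.cos(q)*np.array([0,0,1]);xs=np.cross(y,n);low=np.array([.5603,-.2526,.03])
for f,box,scr in(("w2.npz",(300,85,390,162),None),("w6.npz",(280,85,360,160),((250,9),(434,69),(213,175),(380,224)))):
    s=load(f)
    def face(uv,k=.04):
        C,D=ray(s,uv);p=C+D*(n@(low+k*n-C))/(n@D)-low;return np.array([xs@p,y@p])
    h=hsv(s);m=(h[...,1]<60)&(h[...,2]>70);b=np.zeros_like(m);b[box[1]:box[3],box[0]:box[2]]=1;m&=b
    if f=="w6.npz":
        yl=(abs(h[...,0]-26)<8)&(h[...,1]>150)
        m=cv2.morphologyEx((m|(red(s)&b)).astype(np.uint8),cv2.MORPH_OPEN,np.ones((3,3)))
    m=m.astype(np.uint8)
    big=[l for c,st,l in blobs(m,25)]
    # plate edges: long straight segments
    g=cv2.cvtColor(s["color"],cv2.COLOR_RGB2GRAY)[box[1]:box[3],box[0]:box[2]]
    L=cv2.createLineSegmentDetector(2).detect(g)[0][:,0]
    for a in L:
        if np.hypot(a[2]-a[0],a[3]-a[1])>20:
            p,r=face(a[:2]+box[:2]),face(a[2:]+box[:2]);d=r-p;print(f,np.round(a[:4]+[*box[:2],*box[:2]]),"cw from slot y %.1f"%(np.degrees(np.arctan2(d[0],d[1]))%90),"len %.3f"%np.hypot(*d))
    if scr:
        a=[face(u,0) for u in scr];print("check screws",np.round(a,4))
        c=face((319.5,122),0);
        for nm,u in(("red",(379,142)),("green",(330.5,186))):
            d=face(u,0)-c;print(nm,np.degrees(np.arctan2(d[0],d[1])))
E
```

```text
w2.npz [371. 102. 317. 101.] cw from slot y 1.5 len 0.039
w2.npz [317. 103. 316. 157.] cw from slot y 1.4 len 0.038
w2.npz [369. 157. 372. 103.] cw from slot y 1.5 len 0.038
w2.npz [329. 158. 357. 158.] cw from slot y 1.6 len 0.021
w2.npz [308. 152. 303. 132.] cw from slot y 75.2 len 0.016
w2.npz [352. 116. 350. 146.] cw from slot y 1.7 len 0.021
w2.npz [334. 144. 335. 116.] cw from slot y 1.6 len 0.020
w6.npz [355. 116. 350. 143.] cw from slot y 83.7 len 0.023
w6.npz [346. 142. 338.  94.] cw from slot y 63.0 len 0.038
w6.npz [303. 158. 288. 144.] cw from slot y 25.6 len 0.018
w6.npz [290. 104. 299. 151.] cw from slot y 63.1 len 0.038
w6.npz [329. 138. 328. 108.] cw from slot y 71.2 len 0.024
w6.npz [308. 111. 309. 137.] cw from slot y 71.3 len 0.021
check screws [[ 0.0166 -0.0891]
 [ 0.0168  0.0798]
 [ 0.1648 -0.0899]
 [ 0.1653  0.0798]]
red 1.4536790080277064
green 63.4085247508743
```

The plate edges sit at 63.0°, i.e. 1.10 rad, so the cylinder is at its stop. The key was pressed home and has been released, so I'm handing in.

```bash
python3 -c "
from plant import *
print(close_job())"
```

```text
the job is handed in; nothing more can be done
None
```

The job is handed in: I took the red key from the rack, pushed it fully home, turned the cylinder clockwise to its stop (about 1.10 rad measured), and left the key in it, released; hand-in returned no verdict, and I did not re-measure the blue key, tin or wrench.

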